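Sort leftover switchgear parts into their specimen trays

TASK

Clear the loose parts off the bench: put both standoff insulators, both copper busbar links and the circuit breaker each into the tray that carries a specimen of its kind on its ledge. Set every part down on the tray's floor without dropping it, insulators and breaker upright, links lying flat, nothing on top of anything else. Leave the panel meter and the angle bracket where they are.

Things in the scene. Friction and masses are not known exactly. Their poses are not given: they have to be found in the camera images.
- insulator_a: Loose standoff insulator: an upright brown resin cylinder with two shallow grooves and a brass insert in its top, 36 mm diameter, 45 mm high, about 0.1 kg. Origin: centre of its underside; z is up along its axis. The two insulators are alike.
- insulator_b: The other loose standoff insulator, the same in every way as insulator_a: 36 mm diameter, 45 mm high, origin at the centre of its underside, z up.
- link_a: Loose copper busbar link lying flat: a bar 80 (x) by 25 (y) by 12 (z) mm with two bolt holes, about 0.2 kg. Origin: the centre of the bar, 6 mm above what it lies on. x along its length, y across it. The two links are alike.
- link_b: The other loose copper busbar link, the same in every way as link_a: 80 by 25 by 12 mm, origin at its centre, x along its length.
- breaker: Loose two-pole circuit breaker standing on its base: a light grey moulded block 85 (x) by 36 (y) mm, flat sides 46 mm high; on top a nose 46 mm long (x) and as wide as the block, up to 58 mm, with a black toggle up to 66 mm. About 0.2 kg. Origin: centre of its underside; x along its length, y across the 36 mm width, z up.
- tray_insulators: Fixed low sheet-metal tray. Origin: centre of its pan's underside; z up. Pan 116 (x) by 166 (y) mm outside, walls 3 mm thick, 18 mm high, inner floor 3 mm above the table. Beyond the +x wall, on the side away from the robot, a ledge (x 58 to 106 mm, 18 mm high); fixed on it at x = 82 mm an upright specimen insulator, its top 63 mm above the table.
- tray_links: Fixed low sheet-metal tray. Origin: centre of its pan's underside; z up. Pan 116 (x) by 166 (y) mm outside, walls 3 mm thick, 18 mm high, inner floor 3 mm above the table. Beyond the +x wall, on the side away from the robot, a ledge (x 58 to 106 mm, 18 mm high); fixed on it at x = 82 mm a specimen link lying flat, its length along the tray's y, top 30 mm above the table.
- tray_breakers: Fixed low sheet-metal tray. Origin: centre of its pan's underside; z up. Pan 116 (x) by 166 (y) mm outside, walls 3 mm thick, 18 mm high, inner floor 3 mm above the table. Beyond the +x wall, on the side away from the robot, a ledge (x 58 to 106 mm, 18 mm high); fixed on it at x = 82 mm a specimen breaker, its length along the tray's y, top 84 mm above the table.
- meter: Bystander, to be left where it is: a loose square black panel meter lying face up, 70 by 70 mm, 30 mm high, white dial. Origin: centre of its underside.
- bracket: Bystander, to be left where it is: a loose steel angle bracket, foot 60 (x) by 40 (y) mm and 4 mm thick, with an upright flange 40 mm high at its +x end. Origin: centre of the underside of the foot.

How it is judged:
By the outcome, as a careful person would: the job done as asked, in the order asked, and still so for the second after the job is handed in, with the robot touching nothing.
It also fails if it takes over 128 s, if anything falls off the work surface, if the arm or the gripper's body presses on something with over 40 N, if the wrist force passes 120 N, or if a joint passes its speed limit or range.

ROBOT

A 6-joint arm with a two-finger parallel gripper is mounted at the origin on the work surface. World frame = base frame: x ahead of the robot, y to its left, z up, the work surface at z = 0. Lengths are in m, angles in rad, forces in N, time in s.
With the tool pointing down it reaches from about 0.3 to 0.775 m from the base axis. Payload 14.6 kg.
Tool frame: the origin (TCP) lies at the centre of the arm's flange, where the gripper is bolted on; the fingertips stand 199 mm ahead of it and the grasp point (between the pads) lies 180 mm ahead of it; z points along the fingers, y is the line along which they close (so a half turn about z gives the same grasp; the last joint's range is limited). The gripper opens to 94 mm and grips with 3 to 60 N. Pads are 16 mm wide; open, the fingers measure 119 mm over their backs; the gripper's body (75 mm by 177 mm) begins 78 mm behind the grasp point.
Start: joints at [-1.368, 0.3, 1.521, -0, 1.321, -0.067], TCP at [0.147, -0.53, 0.405] pointing down, gripper open.
Joint ranges: [-3.03, 3.03], [-0.79, 2.21], [0.23, 2.52], [-1.04, 4.18], [0, 3.07], [-2.55, 2.55]. Speed limits (rad/s): [2.22, 2.22, 2.57, 3.14, 3.14, 3.14].

INTERFACE

Orientations are given as [roll, pitch, yaw] about the fixed x, y, z axes, in that order (R = Rz(yaw) Ry(pitch) Rx(roll)).
In Python, from station import ctrl gives the robot as it stands. The module is installed in compiled form; this text tells all that it offers.
- The arm moves only by the tool servo_tool, never from a script. Its argument "motion" is a list of rows, each a list of 5 numbers: the closure, from 0 (fully open) to 1 (shut), then the shift along the world's x, y, z in cm, then the turn about the world's z in degrees. A call has 1 to 20 rows; each row is the pose to reach, as a shift and turn from the pose commanded when the call began; what a row does not reach only later rows make up. A row lasts 1/8 s, in which the tool goes at most 62.5 mm and 10.7 degrees, less where a joint would pass 70% of its speed; a pose out of reach is approached as far as the arm can. A call with a gripper value outside its range is refused whole. The fingers move at their own pace and stop on an object; "squeeze" is the grip in N (left out, the last holds). Time passes only in rows, so rows that repeat a pose let the fingers close. It gives the time, the measured TCP pose, the force, the opening and the grip force at its end, in the units of the state.
- ctrl.get_obs(): the state, without advancing time (a new reading comes with each control period).
- ctrl.camera(name): name is "scene" or "side" or "wrist"; returns a dict with "image" (400x640x3 uint8, red, green, blue), "fx", "fy", "cx", "cy" (pixels), "camera_from_world" (4x4, takes a point from world to camera coordinates); the wrist camera has in their place "hand_eye" (4x4, takes a point from camera to tool coordinates, whose origin is the TCP and whose axes are the flange's). Camera axes: x right, y up, looking along -z (the intrinsics and any distortion apply to the point x, -y, -z); pixel columns grow to the right and rows downward; lengths in m; the calibration is good to about 2 mm. A picture is of the moment at which its call begins: read the wrist's pose just before it. There is no depth.
- ctrl.hand_in(): hands the job in; it is judged then, once.
The state is a dict: "time_s": time; "qpos": joint angles; "joint_vel": joint speeds; "tau": joint torques, N m; "ee_pos": TCP position; "eef_rot": TCP orientation; "force": force on the tool from outside, world axes, zero at the start; "moment": the same for the moment, N m; "grip_width": finger opening in m; "grip_force": force on a finger pad.
Only numpy, scipy, OpenCV 4.12 (cv2) and the standard library are available. Lean on these libraries where they do the work, as an engineer would, in place of code of your own. Each camera call takes 0.05 s, during which the arm holds its last target. There are 200 camera calls.

## Working session

There is one attempt and no reset: what is moved stays moved. The work goes in short steps, Python scripts to look and compute and a tool call to move; the robot and the scene stay as the last step left them, time stands still between calls to the robot, and variables do not carry over. Pictures are saved under pics/ and viewed, at most 14 in all, crops included, and the job is handed in when it is done.

Besides the shell and the picture viewer there is one more tool, called after "Call:" as name(argument=value, ...) on one line, values as JSON. servo_tool: Moves the arm, as the interface text tells. Its arguments: {"type":"object","properties":{"motion":{"type":"array","items":{"type":"array","items":{"type":"number"}}},"squeeze":{"type":"number"}},"required":["motion"]}

```bash
mkdir -p pics; ls; python3 - <<'E'
from station import ctrl
import cv2,numpy as np,pickle
o=ctrl.get_obs()
print(o['time_s'],o['ee_pos'],o['eef_rot'],o['grip_width'],o['force'])
d={}
for n in ('scene','side','wrist'):
    c=ctrl.camera(n); cv2.imwrite(f'pics/{n}0.png',c['image'][:,:,::-1]); d[n]=c
    print(n,c.keys(),c['fx'],c['fy'],c['cx'],c['cy']); 
    print(np.round(c.get('camera_from_world',c.get('hand_eye')),3))
pickle.dump(d,open('d0.pkl','wb'))
E
```

```text
pics
0.0 [ 0.14658047 -0.53007696  0.40405469] [-3.14036054e+00 -4.29928714e-05  2.69822360e-01] 0.09386652513303921 [-0.66108866  0.19469743 -0.72364243]
scene dict_keys(['image', 'fx', 'fy', 'cx', 'cy', 'camera_from_world']) 401.0418253162683 401.0418253162683 315.3234757330127 194.71005319076505
[[-8.20e-01  5.72e-01  1.00e-03  4.07e-01]
 [-4.05e-01 -5.82e-01  7.05e-01  1.68e-01]
 [ 4.04e-01  5.79e-01  7.09e-01 -1.31e+00]
 [ 0.00e+00  0.00e+00  0.00e+00  1.00e+00]]
side dict_keys(['image', 'fx', 'fy', 'cx', 'cy', 'camera_from_world']) 515.618196045064 515.618196045064 329.17955373394983 202.4820963891234
[[ 0.994 -0.106 -0.018 -0.502]
 [ 0.089  0.727  0.681 -0.074]
 [-0.059 -0.679  0.732 -1.195]
 [ 0.     0.     0.     1.   ]]
wrist dict_keys(['image', 'fx', 'fy', 'cx', 'cy', 'hand_eye']) 278.18310788939806 278.18310788939806 324.45045221174144 195.87754462994283
[[ 0.001  0.973  0.229  0.066]
 [ 1.    -0.001 -0.001  0.001]
 [-0.001  0.229 -0.973  0.02 ]
 [ 0.     0.     0.     1.   ]]
```

View pics/scene0.png

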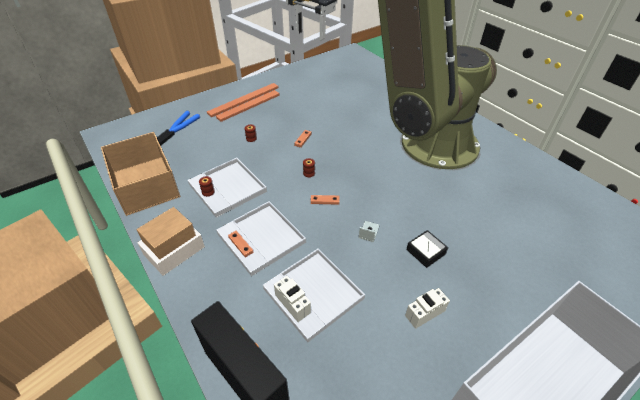

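View pics/side0.png

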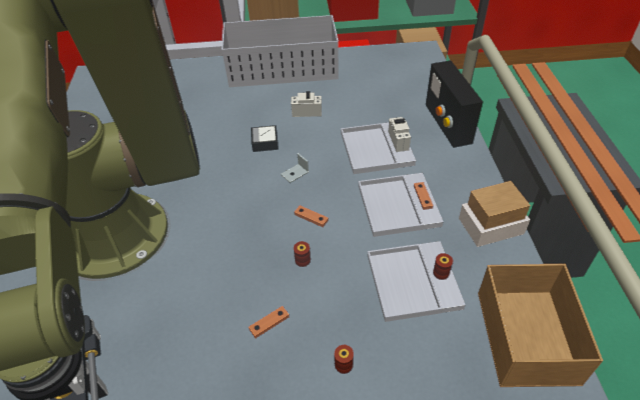

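The scene view shows the three trays: insulator (227,185), link (260,237) and breaker (313,292). The loose parts are insulators at (251,133) and (309,167), links at (303,139) and (325,200), and the breaker at (428,305), with the meter at (427,248) and the bracket at (369,231). The side view agrees: insulators (302,253) and (344,358), links (311,215) and (269,321), breaker (307,104).

```bash
cat > h.py <<'E'
import numpy as np,cv2,pickle
from scipy.spatial.transform import Rotation as R
def wcam(c,o):
    T=np.eye(4);T[:3,:3]=R.from_euler('xyz',o['eef_rot']).as_matrix();T[:3,3]=o['ee_pos']
    c['camera_from_world']=np.linalg.inv(T@c['hand_eye']);return c
def cast(c,uv,z):
    uv=np.atleast_2d(np.asarray(uv,float));W=np.linalg.inv(c['camera_from_world'])
    d=np.c_[(uv[:,0]-c['cx'])/c['fx'],-(uv[:,1]-c['cy'])/c['fy'],-np.ones(len(uv))]@W[:3,:3].T
    p=W[:3,3];return p+d*((z-p[2])/d[:,2])[:,None]
def blobs(mask,amin):
    mask=cv2.morphologyEx(mask.astype(np.uint8)*255,cv2.MORPH_CLOSE,np.ones((5,5)))
    cs,_=cv2.findContours(mask,cv2.RETR_EXTERNAL,cv2.CHAIN_APPROX_NONE)
    return [k[:,0,:] for k in cs if cv2.contourArea(k)>amin]
def rect(c,uv,z):
    p=cast(c,uv,z)[:,:2]*1000
    (x,y),(w,h),a=cv2.minAreaRect(p.astype(np.float32))
    if w<h:w,h,a=h,w,a+90
    return np.round([x,y,w,h,(a+90)%180-90],1)
E
python3 - <<'E'
from h import *
d=pickle.load(open('d0.pkl','rb'))
for n in('scene','side'):
    c=d[n];hsv=cv2.cvtColor(c['image'],cv2.COLOR_RGB2HSV);H,S,V=[hsv[...,i] for i in range(3)]
    print(n,'orange/brown')
    for k in blobs(((H<18)|(H>170))&(S>110),60):
        if cv2.contourArea(k.reshape(-1,1,2))<1500:
            print(k.mean(0).round(),'z12',rect(c,k,.012),'z22',rect(c,k,.022), 'H',int(np.median(H[k[:,1],k[:,0]])))
    print(n,'white')
    for k in blobs((S<40)&(V>150),100):
        if cv2.contourArea(k.reshape(-1,1,2))<12000:print(k.mean(0).round(),'z18',rect(c,k,.018),'z46',rect(c,k,.046),'z30',rect(c,k,.03))
E
```

```text
scene orange/brown
[240. 243.] z12 [728.8   3.8  84.8  24.8 -86.4] z22 [731.4  11.6  83.7  24.5 -86.4] H 10
[165. 241.] z12 [ 867.2 -132.5  112.3  112.3  -78.8] z22 [ 868.  -123.1  110.9  110.9  -78.8] H 15
[324. 199.] z12 [ 4.643e+02 -2.000e-01  7.560e+01  3.100e+01 -3.480e+01] z22 [470.1   7.6  74.6  30.6 -34.8] H 10
[206. 186.] z12 [ 713.1 -237.7   80.8   32.8   74.7] z22 [ 715.8 -226.9   79.8   32.4   74.7] H 4
[309. 167.] z12 [ 426.3 -136.    77.5   33.7   55.3] z22 [ 432.7 -126.5   76.6   33.3   55.3] H 4
[302. 138.] z12 [ 360.8 -267.    87.3   26.7   30.6] z22 [ 367.9 -255.8   86.2   26.4   30.6] H 10
[250. 133.] z12 [ 488.2 -390.2   91.1   30.8   65. ] z22 [ 493.7 -377.5   90.    30.4   65. ] H 4
[244. 102.] z12 [ 404.7 -566.6  298.9   84.4    6.9] z22 [ 411.3 -551.7  295.1   83.4    6.9] H 9
[257.  66.] z12 [ 248.3 -784.1  185.    47.7   11.5] z22 [ 256.8 -766.4  182.6   47.1   11.5] H 14
[321.  49.] z12 [ -70.5 -753.5  239.3   66.8   11.2] z22 [ -57.9 -736.2  236.3   65.9   11.2] H 14
[366.  34.] z12 [-327.9 -759.8  220.    81.7   -0.8] z22 [-312.1 -742.5  217.2   80.6   -0
[... 2700 characters left out ...]
  40.6  33.5] z46 [430.8 107.9  56.9  39.3  33.5] z30 [430.7 124.8  57.9  40.   33.5]
[264. 134.] z18 [359.  299.4  60.5  55.   89.6] z46 [361.3 264.8  58.6  53.3  89.6] z30 [360.  284.6  59.7  54.2  89.6]
[383. 140.] z18 [665.1 227.5 186.3 183.1   4.6] z46 [657.9 195.2 180.5 177.4   4.6] z30 [662.  213.7 183.8 180.7   4.6]
[306.  99.] z18 [484.6 450.   90.4  54.4  -7.5] z46 [483.1 410.7  87.5  52.7  -7.5] z30 [484.  433.1  89.2  53.7  -7.5]
[564. 168.] z18 [1106.5  200.1 1040.7   31.7  -89.8] z46 [1085.6  168.6 1008.2   30.8  -89.8] z30 [1097.5  186.6 1026.7   31.3  -89.8]
[200.  44.] z18 [136.  813.1 191.8 127.2   3.4] z46 [145.4 762.5 185.8 123.2   3.4] z30 [140.  791.4 189.3 125.5   3.4]
```

Call:
servo_tool(motion=[[0,32,36,1,-12],[0,32,36,1,-12],[0,32,36,1,-12],[0,32,36,1,-12],[0,32,36,1,-12],[0,32,36,1,-12],[0,32,36,1,-12],[0,32,36,1,-12],[0,32,36,1,-12],[0,32,36,1,-12],[0,32,36,1,-12],[0,32,36,1,-12],[0,32,36,1,-12],[0,32,36,1,-12]], squeeze=15)

```text
time_s: 1.9
ee_pos: [0.4665, -0.1703, 0.4147]
eef_rot: [3.142, -0.0, 0.06]
force: [0.5, -0.3, -0.9]
grip_width: 0.0936
grip_force: 0.0
```

```bash
python3 - <<'E'
from h import *
from station import ctrl
o=ctrl.get_obs();c=wcam(ctrl.camera('wrist'),o)
print(o['time_s'],o['ee_pos'],np.degrees(o['eef_rot']),o['joint_vel'].max() if hasattr(o['joint_vel'],'max') else o['joint_vel'])
cv2.imwrite('pics/w1.png',c['image'][:,:,::-1]);pickle.dump(c,open('w1.pkl','wb'))
E
```

```text
1.9 [ 0.46647648 -0.17027719  0.4146714 ] [ 1.79997191e+02 -4.02211788e-04  3.44041770e+00] 0.0029325892130232342
```

View pics/w1.png

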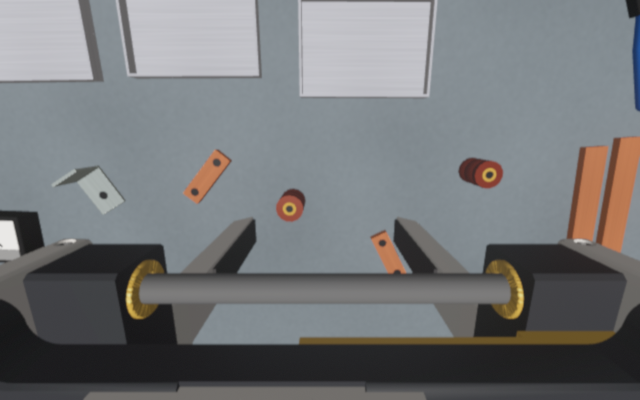

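The wrist view shows brass inserts at (289,209) and (489,175), link B at (208,176), link A partly hidden at (388,253), and the near edges of the trays at (299-430,97) and (127-259,76).

```bash
python3 - <<'E'
from h import *
c=pickle.load(open('w1.pkl','rb'));d=pickle.load(open('d0.pkl','rb'))
def hs(c):return cv2.split(cv2.cvtColor(c['image'],cv2.COLOR_RGB2HSV))
H,S,V=hs(c)
for k in blobs((H>18)&(H<32)&(S>120),20): print('brass',k.mean(0),cast(c,k.mean(0),.045)[0].round(4),len(k))
for k in blobs((H<18)&(S>110)&(H>6),200): print('or',k.mean(0).round(),rect(c,k,.012))
for k in blobs((S<30)&(V>150),1000): print('wh',k.min(0),k.max(0),cast(c,[k.min(0),k.max(0)],.018).round(4).tolist())
for n in('scene','side'):
    H,S,V=hs(d[n])
    for k in blobs((H>18)&(H<32)&(S>120),4):
        p=cast(d[n],k.mean(0),.045)[0]
        if 0.3<p[0]<.8: print(n,'brass',k.mean(0).round(1),p.round(4),cast(d[n],k.mean(0),.063)[0].round(4))
    for k in blobs((S<40)&(V>150),2500):
        if k.mean(0)[0]<480: print(n,k.mean(0).round(),cv2.approxPolyDP(k.reshape(-1,1,2),5,True)[:,0].tolist())
s=d['side']['image'];cv2.imwrite('pics/s2.png',cv2.resize(s[70:330,220:480,::-1],None,fx=2.3,fy=2.3,interpolation=cv2.INTER_CUBIC))
E
```

```text
brass [456.78897638 339.67716535] [ 0.2455 -0.3802  0.045 ] 635
brass [507.37426901 288.88304094] [ 0.3323 -0.4369  0.045 ] 171
brass [141.44827586 289.02298851] [0.3013 0.0748 0.045 ] 174
brass [288.96875 208.21875] [ 0.4312 -0.1276  0.045 ] 32
brass [488.85714286 174.28571429] [ 0.4912 -0.3792  0.045 ] 35
or [388. 254.] [ 358.4 -273.4   75.6   23.    30.4]
or [206. 176.] [460.2  -7.8  79.7  24.3 -36.2]
or [587. 192.] [ 466.5 -542.4  135.    36.4    6.9]
or [619. 192.] [ 466.1 -588.3  166.6   40.1    7. ]
wh [ 77 169] [122 214] [[0.4612, 0.1646, 0.018], [0.4007, 0.1103, 0.018]]
wh [297   0] [438 103] [[0.6817, -0.1259, 0.018], [0.5759, -0.3118, 0.018]]
wh [106   0] [258  91] [[0.6678, 0.1013, 0.018], [0.5763, -0.0801, 0.018]]
wh [0 0] [92 80] [[0.66, 0.2273, 0.018], [0.5767, 0.1295, 0.018]]
scene [101. 273.] [[49, 139], [137, 399], [159, 399], [58, 144]]
scene [438. 177.] [[618, 0], [610, 0], [591, 51], [477, 9], [472, 0], [461, 44], [479, 10], [583, 56], [568, 96], [496, 63], [566, 101], [545, 132], [480, 97], [546, 140], [532, 145], [476, 113], [480, 157], [460, 170], [445, 170], 
[... 190 characters left out ...]
1], [206, 399], [239, 399], [204, 354], [190, 323], [215, 301], [287, 378], [290, 399], [452, 399], [461, 385], [477, 399], [602, 399], [623, 372], [549, 309], [582, 284], [639, 327], [639, 205], [544, 147], [555, 133], [639, 178], [554, 131], [574, 88], [639, 116], [576, 87]]
side brass [343.4 352.9] [ 0.4919 -0.3764  0.045 ] [ 0.4907 -0.3854  0.063 ]
side brass [444.  259.5] [ 0.7259 -0.1932  0.045 ] [ 0.7199 -0.2059  0.063 ]
side brass [301.2 247.3] [ 0.4325 -0.1254  0.045 ] [ 0.4325 -0.1396  0.063 ]
side [416. 278.] [[440, 241], [367, 251], [385, 316], [465, 304], [451, 270], [445, 280], [432, 274], [435, 256], [444, 252]]
side [399. 202.] [[422, 173], [358, 181], [373, 231], [443, 221]]
```

View pics/s2.png

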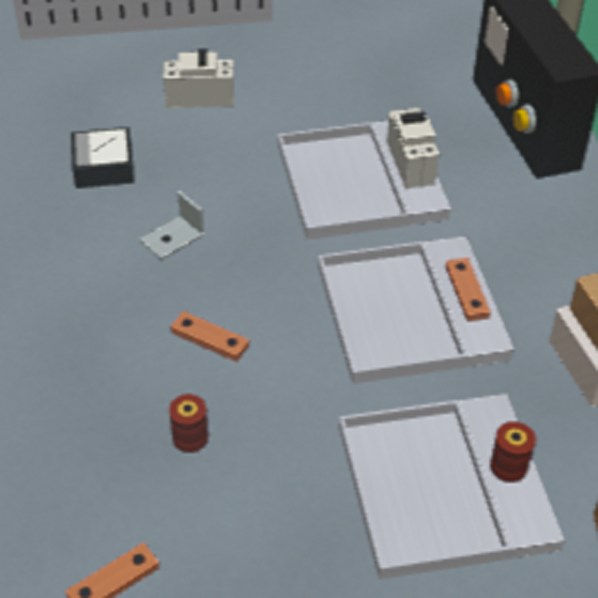

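The crop confirms the layout: the tray axes are turned by about 3.4° and nothing lies between the parts. I'm picking insulator A.

Call:
servo_tool(motion=[[0,-3.5,4.4,-6,0],[0,-3.5,4.4,-12,0],[0,-3.5,4.4,-12,0],[0,-3.5,4.4,-17,0],[0,-3.5,4.4,-20.8,0],[0,-3.5,4.4,-20.8,0],[0,-3.5,4.4,-20.8,0],[1,-3.5,4.4,-20.8,0],[1,-3.5,4.4,-20.8,0],[1,-3.5,4.4,-20.8,0],[1,-3.5,4.4,-20.8,0],[1,-3.5,4.4,-20.8,0],[1,-3.5,4.4,-20.8,0],[1,-3.5,4.4,-17,0],[1,-3.5,4.4,-12,0],[1,-3.5,4.4,-12,0]], squeeze=20)

```text
time_s: 3.95
ee_pos: [0.432, -0.1262, 0.2974]
eef_rot: [3.139, -0.005, 0.06]
force: [-0.0, 0.3, -1.7]
grip_width: 0.0354
grip_force: 20.0
```

Call:
servo_tool(motion=[[1,5,-1.2,0,0],[1,10,-2.3,0,0],[1,15,-3.4,0,0],[1,19.9,-4.6,0,0],[1,19.9,-4.6,0,0],[1,19.9,-4.6,-4,0],[1,19.9,-4.6,-7,0],[1,19.9,-4.6,-8.3,0],[1,19.9,-4.6,-8.75,0],[1,19.9,-4.6,-8.75,0],[1,19.9,-4.6,-8.75,0]])

```text
time_s: 5.32
ee_pos: [0.6304, -0.1717, 0.2086]
eef_rot: [-3.141, -0.001, 0.061]
force: [-3.0, 4.6, 9.8]
grip_width: 0.0361
grip_force: 20.0
```

Call:
servo_tool(motion=[[0.47,0,0,0.1,0],[0.47,0,0,0.1,0],[0.47,0,0,0.1,0],[0.47,0,0,5,0],[0.3,0,0,10,0],[0,-4,-6,11,0],[0,-8,-12,11,0],[0,-12,-18,11,0],[0,-13.9,-20.6,8,0],[0,-13.9,-20.6,8,0],[0,-13.9,-20.6,3,0],[0,-13.9,-20.6,0,0],[0,-13.9,-20.6,0,0],[0,-13.9,-20.6,0,0],[1,-13.9,-20.6,0,0],[1,-13.9,-20.6,0,0],[1,-13.9,-20.6,0,0],[1,-13.9,-20.6,0,0],[1,-13.9,-20.6,0,0],[1,-13.9,-20.6,0,0]])

```text
time_s: 7.82
ee_pos: [0.4916, -0.3781, 0.2071]
eef_rot: [-3.142, 0.0, 0.06]
force: [0.5, 0.1, 0.2]
grip_width: 0.0374
grip_force: 0.0
```

Call:
servo_tool(motion=[[1,0,0,0,0],[1,0,0,0,0],[1,0,0,4,0],[1,0,0,7,0],[1,4,3.6,7,0],[1,8,7.2,7,0],[1,12,10.8,7,0],[1,14.4,13,7,0],[1,14.4,13,7,0],[1,14.4,13,3,0],[1,14.4,13,0.8,0],[1,14.4,13,0.3,0],[1,14.4,13,0.3,0],[1,14.4,13,0.3,0]])

```text
time_s: 9.57
ee_pos: [0.6355, -0.2485, 0.2105]
eef_rot: [3.141, -0.0, 0.06]
force: [1.2, 0.3, -0.5]
grip_width: 0.0354
grip_force: 20.0
```

Call:
servo_tool(motion=[[1,0,0,-0.1,0],[0.47,0,0,-0.1,0],[0.47,0,0,-0.1,0],[0.47,0,0,-0.1,0],[0.47,0,0,5,0],[0.3,0,0,10,0],[0,-5,-0.4,14,5],[0,-10,-0.8,14,14],[0,-15,-1.2,14,22],[0,-20,-1.6,14,27],[0,-25,-2,14,27],[0,-27.7,-2.4,14,27],[0,-27.7,-2.4,14,27],[0,-27.7,-2.4,14,27],[0,-27.7,-2.4,14,27]])

```text
time_s: 11.45
ee_pos: [0.3593, -0.272, 0.35]
eef_rot: [-3.141, -0.0, 0.532]
force: [0.1, -0.1, -0.3]
grip_width: 0.0941
grip_force: 0.0
```

```bash
python3 - <<'E'
from h import *
from station import ctrl
o=ctrl.get_obs();c=wcam(ctrl.camera('wrist'),o)
H,S,V=cv2.split(cv2.cvtColor(c['image'],cv2.COLOR_RGB2HSV))
print(o['ee_pos'],np.degrees(o['eef_rot']))
for k in blobs((H<18)&(S>110)&(H>6),400): print('or',k.mean(0).round(),rect(c,k,.012))
im=c['image'][:,:,::-1];s=ctrl.camera('scene')['image'][120:320,150:410,::-1]
cv2.imwrite('pics/w2.png',np.hstack([cv2.resize(im,(400,250)),cv2.resize(s,(325,250))]))
E
```

```text
[ 0.3593079  -0.27198825  0.35003825] [-1.79993923e+02 -8.74514815e-04  3.05028260e+01]
or [588. 211.] [ 490.9 -562.6  110.5   82.9    6.7]
or [324. 192.] [ 355.2 -275.1   78.    22.9   30.1]
```

View pics/w2.png

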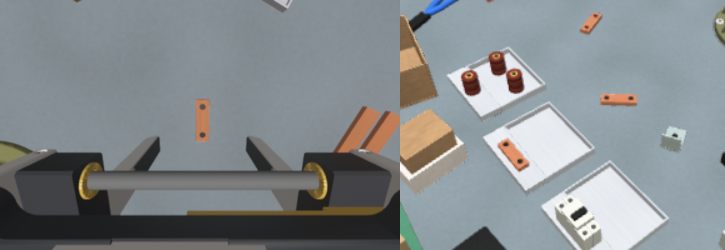

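Both insulators stand upright and apart in their tray (crop at (498,62) and (515,80)). Link A lies between the fingers at wrist pixel (324,192).

Call:
servo_tool(motion=[[0.3,-0.35,-0.3,-5,0],[0.3,-0.35,-0.3,-10,0],[0.3,-0.35,-0.3,-13,0],[0.3,-0.35,-0.3,-14.75,0],[0.3,-0.35,-0.3,-14.75,0],[0.3,-0.35,-0.3,-14.75,0],[1,-0.35,-0.3,-14.75,0],[1,-0.35,-0.3,-14.75,0],[1,-0.35,-0.3,-14.75,0],[1,-0.35,-0.3,-14.75,0],[1,-0.35,-0.3,-14.75,0],[1,-0.35,-0.3,-14.75,0],[1,-0.35,-0.3,-14.75,0],[1,-0.35,-0.3,-14.75,0]], squeeze=30)

```text
time_s: 13.3
ee_pos: [0.3551, -0.2751, 0.2027]
eef_rot: [-3.141, 0.0, 0.532]
force: [-1.8, 2.2, 3.5]
grip_width: 0.0247
grip_force: 30.0
```

Call:
servo_tool(motion=[[1,0,0,4,0],[1,0,0,8,0],[1,4.2,3.5,8,-5],[1,8.4,7,8,-12],[1,12.6,10.5,8,-20],[1,16.8,14,8,-27],[1,21,17.5,8,-27],[1,25.2,21,8,-27],[1,29.4,24.4,8,-27],[1,29.4,24.4,8,-27],[1,29.4,24.4,8,-27],[1,29.4,24.4,4,-27],[1,29.4,24.4,1,-27],[1,29.4,24.4,0.3,-27],[1,29.4,24.4,0.3,-27],[1,29.4,24.4,0.3,-27]])

```text
time_s: 15.3
ee_pos: [0.6489, -0.0317, 0.2064]
eef_rot: [3.141, -0.001, 0.06]
force: [0.7, 0.8, -3.6]
grip_width: 0.0245
grip_force: 30.0
```

Call:
servo_tool(motion=[[1,0,0,-0.1,0],[0.52,0,0,-0.1,0],[0.52,0,0,-0.1,0],[0.52,0,0,-0.1,0],[0.52,0,0,4,0],[0.4,0,0,8,0],[0.3,-5,0.6,8,-8],[0.3,-10,1.2,8,-17],[0.3,-15,1.8,8,-26],[0.3,-18.9,2.4,8,-34],[0.3,-18.9,2.4,8,-39.7],[0.3,-18.9,2.4,6,-39.7],[0.3,-18.9,2.4,6,-39.7],[0.3,-18.9,2.4,2,-39.7],[0.3,-18.9,2.4,-0.3,-39.7],[0.3,-18.9,2.4,-0.3,-39.7],[0.3,-18.9,2.4,-0.3,-39.7],[0.7,-18.9,2.4,-0.3,-39.7],[1,-18.9,2.4,-0.3,-39.7],[1,-18.9,2.4,-0.3,-39.7]])

```text
time_s: 17.8
ee_pos: [0.4601, -0.0071, 0.203]
eef_rot: [-3.141, -0.0, -0.633]
force: [-0.4, 0.6, 1.0]
grip_width: 0.0391
grip_force: 0.0
```

Call:
servo_tool(motion=[[1,0,0,0,0],[1,0,0,0,0],[1,0,0,0,0],[1,0,0,0,0]])

```text
time_s: 18.3
ee_pos: [0.4601, -0.0071, 0.2027]
eef_rot: [-3.141, -0.0, -0.633]
force: [0.1, 1.3, 2.6]
grip_width: 0.0241
grip_force: 30.0
```

Call:
servo_tool(motion=[[1,0,0,4,0],[1,0,0,8,8],[1,4,1.2,8,17],[1,8,2.4,8,26],[1,12,3.6,8,34],[1,16,4.8,8,39.7],[1,18.4,5.6,8,39.7],[1,18.4,5.6,8,39.7],[1,18.4,5.6,8,39.7],[1,18.4,5.6,4,39.7],[1,18.4,5.6,1,39.7],[1,18.4,5.6,0.3,39.7],[1,18.4,5.6,0.25,39.7],[1,18.4,5.6,0.2,39.7]])

```text
time_s: 20.05
ee_pos: [0.644, 0.0487, 0.2054]
eef_rot: [3.142, -0.001, 0.06]
force: [-3.6, 0.4, 4.1]
grip_width: 0.0245
grip_force: 30.0
```

Call:
servo_tool(motion=[[0.52,0,0,0,0],[0.52,0,0,0,0],[0.52,0,0,0,0],[0.52,0,0,5,0],[0.4,0,0,10,0],[0.2,-3,4,14,0],[0,-6,10,18,0],[0,-10,16,20,0],[0,-14,22,20,0],[0,-14.4,27,20,0],[0,-14.4,27,20,0],[0,-14.4,27,20,0],[0,-14.4,27,20,0],[0,-14.4,27,20,0]])

```text
time_s: 21.8
ee_pos: [0.5008, 0.3177, 0.4046]
eef_rot: [3.141, 0.0, 0.059]
force: [-0.6, -0.2, 0.1]
grip_width: 0.094
grip_force: 0.0
```

```bash
python3 - <<'E'
from h import *
from station import ctrl
o=ctrl.get_obs();c=wcam(ctrl.camera('wrist'),o);print(o['time_s'],o['ee_pos'],np.degrees(o['eef_rot']))
pickle.dump(c,open('w3.pkl','wb'))
cv2.imwrite('pics/w3.png',c['image'][:,:,::-1])
sd=ctrl.camera('side');pickle.dump(sd,open('s3.pkl','wb'));cv2.imwrite('pics/s3.png',cv2.resize(sd['image'][75:255,230:460,::-1],None,fx=3,fy=3,interpolation=cv2.INTER_CUBIC))
E
```

```text
21.8 [0.50076663 0.31766126 0.40455977] [1.79992207e+02 5.84177744e-03 3.35587186e+00]
```

View pics/w3.png

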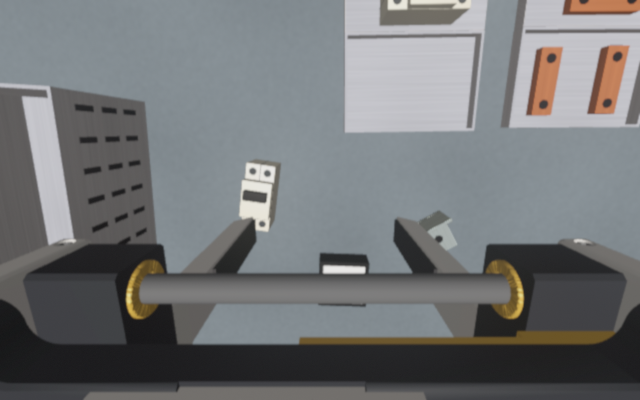

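View pics/s3.png

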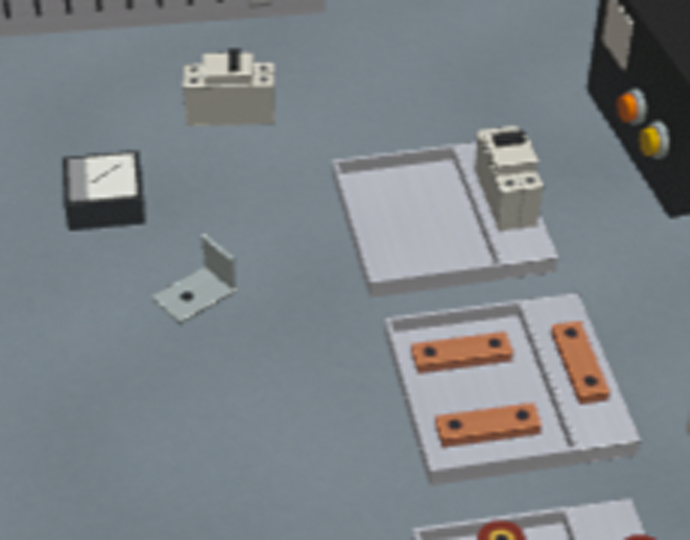

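The links lie flat and apart in their tray, at (545,80) and (608,80) in the wrist view. The breaker shows in the wrist view with screws at (253,170), (268,173) and (262,224) and its toggle at (255,197). Its tray's near edge runs (345-475,131).

```bash
python3 - <<'E'
from h import *
c=pickle.load(open('w3.pkl','rb'));s=pickle.load(open('s3.pkl','rb'))
f=lambda c,p,z:(cast(c,p,z)[:,:2]*1000).round(1).tolist()
H,S,V=cv2.split(cv2.cvtColor(c['image'],cv2.COLOR_RGB2HSV))
for k in blobs(V[140:240,230:290]<75,3): print('dark',(k.mean(0)+[230,140]).round(1),f(c,k.mean(0)+[230,140],.046),f(c,k.mean(0)+[230,140],.066))
m=np.zeros_like(V);m[150:240,230:290]=1
for k in blobs((m>0)&(V>185)&(S<60),100): print('top',rect(c,k,.05),k.min(0),k.max(0))
print('side face bottom',f(s,[[291.7,116],[321.7,116.7]],0),'top',f(s,[[291,104],[321.7,105.7]],.046))
print('wrist tray near corners z0',f(c,[[345,132],[475,132]],0),'z18',f(c,[[345,132],[475,132]],.018),'back wall z18',f(c,[[345,35],[481,35]],.018))
q=[[340.5,128.5],[380,124],[353.5,170.5],[415,162.5]]
print('side tray corners z18',f(s,q,.018))
print('basket',f(c,[[152,205],[148,100]],.1), f(s,[[338,78],[230,86]],0))
E
```

```text
dark [248.1 232.6] [[433.0, 410.7]] [[441.0, 405.4]]
top [481.2 399.9  84.   38.1  -5.2] [239 163] [274 231]
side face bottom [[438.2, 390.6], [523.7, 376.2]] top [[439.2, 385.1], [524.0, 366.1]]
wrist tray near corners z0 [[566.4, 292.3], [576.8, 117.4]] z18 [[566.5, 293.6], [576.4, 126.9]] back wall z18 [[678.7, 302.2], [688.4, 140.4]]
side tray corners z18 [[568.1, 294.2], [678.7, 299.7], [580.4, 124.3], [740.2, 134.1]]
basket [[479.4, 497.6], [585.4, 492.8]] [[593.1, 564.4], [257.1, 565.3]]
```

```bash
python3 - <<'E'
from h import *
c=pickle.load(open('w3.pkl','rb'))
cv2.imwrite('pics/b.png',cv2.resize(c['image'][150:245,225:295,::-1],None,fx=6,fy=6,interpolation=cv2.INTER_CUBIC))
E
```

```text
(no output)
```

View pics/b.png

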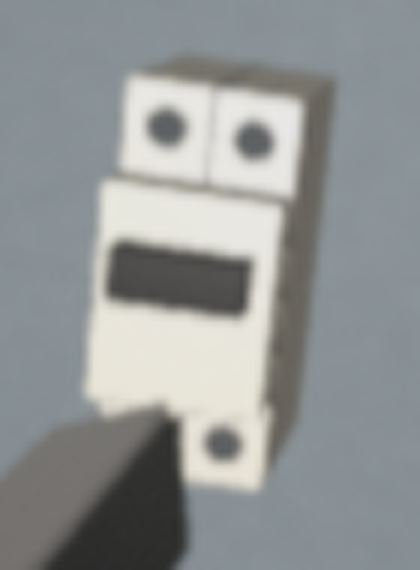

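The crop shows three shoulder screws at full-image pixels (252.4,170.9), (266.9,173.1) and (261.8,223.4), and top corners at (245.8,161.8), (275.4,166.1) and (268.6,231.3).

```bash
python3 - <<'E'
from h import *
c=pickle.load(open('w3.pkl','rb'))
s=cast(c,[[252.4,170.9],[266.9,173.1],[261.8,223.4]],.046)[:,:2]*1000
k=cast(c,[[245.8,161.8],[275.4,166.1],[268.6,231.3]],.046)[:,:2]*1000
for p in(s,k):
    print(p.round(1),'centre',((p[0]+p[2])/2).round(1),'yaw',np.degrees(np.arctan2(*(p[1]-p[2])[::-1])).round(1),np.degrees(np.arctan2((p[0]-p[1])[1],(p[0]-p[1])[0])).round(1)-90,np.linalg.norm(p[1]-p[2]),np.linalg.norm(p[0]-p[1]))
E
```

```text
[[513.5 405.2]
 [511.8 387.5]
 [446.5 393.2]] centre [480.  399.2] yaw -5.0 -5.400000000000006 65.54908088810079 17.813918705886127
[[524.2 413.2]
 [521.1 377.2]
 [436.3 384.4]] centre [480.2 398.8] yaw -4.8 -4.900000000000006 85.01772287389869 36.10233875070355
```

Call:
servo_tool(motion=[[0,-2.05,8.1,0,-8.3],[0,-2.05,8.1,-3,-8.3],[0,-2.05,8.1,-8,-8.3],[0,-2.05,8.1,-11,-8.3],[0,-2.05,8.1,-11,-8.3],[0,-2.05,8.1,-16,-8.3],[0,-2.05,8.1,-19.7,-8.3],[0,-2.05,8.1,-19.7,-8.3],[0,-2.05,8.1,-19.7,-8.3],[1,-2.05,8.1,-19.7,-8.3],[1,-2.05,8.1,-19.7,-8.3],[1,-2.05,8.1,-19.7,-8.3],[1,-2.05,8.1,-19.7,-8.3],[1,-2.05,8.1,-19.7,-8.3],[1,-2.05,8.1,-19.7,-8.3],[1,-2.05,8.1,-19.7,-8.3],[1,-2.05,8.1,-19.7,-8.3]], squeeze=25)

```text
time_s: 24.02
ee_pos: [0.4796, 0.4, 0.2076]
eef_rot: [-3.142, -0.0, -0.084]
force: [0.8, 0.9, -0.6]
grip_width: 0.0357
grip_force: 25.0
```

Call:
servo_tool(motion=[[1,0,0,4,0],[1,0,0,8,0],[1,3.2,-4,8,3],[1,6.4,-8,8,6],[1,9.6,-12,8,8.3],[1,12.8,-16,8,8.3],[1,14.7,-18.7,8,8.3],[1,14.7,-18.7,8,8.3],[1,14.7,-18.7,8,8.3],[1,14.7,-18.7,4,8.3],[1,14.7,-18.7,1,8.3],[1,14.7,-18.7,0.4,8.3],[1,14.7,-18.7,0.3,8.3],[1,14.7,-18.7,0.25,8.3],[1,14.7,-18.7,0.25,8.3]])

```text
time_s: 25.9
ee_pos: [0.6266, 0.2131, 0.2108]
eef_rot: [-3.141, -0.001, 0.061]
force: [-0.1, 0.3, -2.5]
grip_width: 0.0359
grip_force: 25.0
```

Call:
servo_tool(motion=[[1,0,0,-0.05,0],[1,0,0,-0.1,0],[1,0,0,-0.1,0]])

```text
time_s: 26.28
ee_pos: [0.6268, 0.213, 0.2105]
eef_rot: [-3.141, -0.001, 0.06]
force: [-1.5, 0.5, 6.6]
grip_width: 0.0359
grip_force: 25.0
```

In contact; releasing and withdrawing.

Call:
servo_tool(motion=[[0.47,0,0,0,0],[0.47,0,0,0,0],[0.47,0,0,0,0],[0.47,0,0,4,0],[0.47,0,0,9,0],[0.3,0,0,14,0],[0,-6,0,18,0],[0,-12,0,20,0],[0,-18,-3,20,0],[0,-22,-5,20,0],[0,-22,-5,20,0],[0,-22,-5,20,0]])

```text
time_s: 27.78
ee_pos: [0.407, 0.163, 0.4097]
eef_rot: [-3.141, -0.001, 0.06]
force: [0.9, -0.2, 0.2]
grip_width: 0.0936
grip_force: 0.0
```

```bash
python3 - <<'E'
from station import ctrl
import cv2,numpy as np
a=ctrl.camera('side')['image'][75:335,220:480,::-1];b=ctrl.camera('scene')['image'][110:350,170:450,::-1]
cv2.imwrite('pics/f.png',np.hstack([cv2.resize(a,(400,400)),cv2.resize(b,(400,343)).copy() if 0 else cv2.copyMakeBorder(cv2.resize(b,(400,343)),0,57,0,0,cv2.BORDER_CONSTANT)]))
E
```

```text
(no output)
```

View pics/f.png

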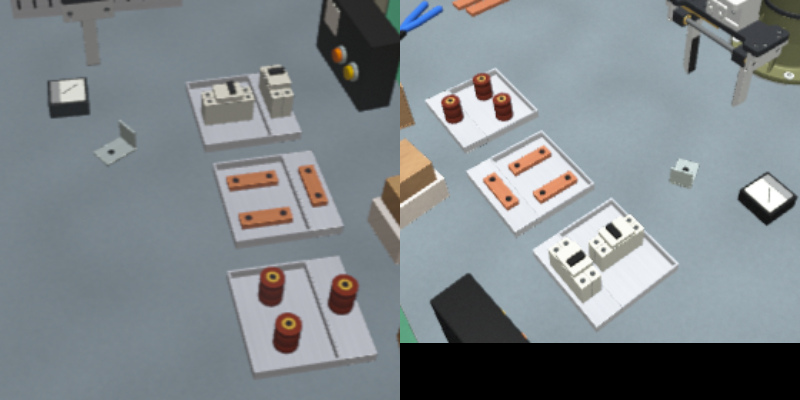

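Both views show the insulators standing upright, the links flat, and the breaker upright, each in its own tray and none touching. The meter and bracket have not moved.

```bash
python3 -c "
from station import ctrl
print(ctrl.hand_in())"
```

```text
the job is handed in; nothing more can be done
None
```

All five parts are set down in their matching trays, the meter and bracket were left where they were, and the job is handed in at about 28 s of the 128 s allowed; the hand-in returned no verdict.

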